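# Load the cuvette block and hold the feed flap at the mark

## Task

Load the white cuvette block into the rectangular recess in the sample loader's deck, pressed fully home so that its shoulder lies flush on the deck, and let go of it. Then lift the loader's black feed flap by its steel handle until the pointer on the flap's side lines up with the middle of the metal marker tab on the bow beside it, so that a colleague can look into the feed, and finish still holding the flap there by the handle: it falls shut if let go. Leave the marker tab, the tube rack, the specimen pot and the dish where they are.

Things in the scene. Friction and masses are not known exactly. Their poses are not given: they have to be found in the camera images.
- loader: fixed sample loader, origin on the bench; x away from the robot at yaw 0, y left, z up. Right (y -155 to -5 mm): grey deck 40 mm high, x -100 to 60 mm, with the recess. Left (y 0 to 190 mm): white open feed chamber, x -105 to 85 mm, 95 mm high, closed by the flap. At y = 222 mm an upright black bow (arc of 150 mm radius about the hinge line), up to 260 mm high with the marker tab on it
- recess (a point): centre of the mouth of the rectangular recess in the grey deck, 40 mm above the bench; the recess is 41 mm along x and 61 mm along y (the loader's axes), 28 mm deep, with a 1.5 mm chamfer; axes as loader
- block: loose white cuvette block, 0.11 kg, 59 mm high, ten dark wells on top; origin at the centre of its underside, z up. From below: plug 38 (x) x 58 (y) mm, 22 mm high (1.5 mm play a side in the recess, either way round); shoulder 54 x 74 x 5 mm; grip part 30 (x) x 58 (y) mm from 27 to 59 mm up. Starts on the bench right of the loader. Seated, its origin is 22 mm below recess
- flap (a joint): opening angle of the black feed flap (rad): 0 closed and level, grows as its edge nearest the robot is lifted, up to 1.35. Flap and handle weigh 0.34 kg together; the hinge is nearly free, so the flap falls shut when let go
- hinge (a point): point on the flap's hinge line, at the far (+x) side of the chamber, mid-width of the flap, 100 mm above the bench; fixed; the line runs along the loader's y. The flap is a black plate 180 mm long (from the hinge towards the robot), 186 mm wide, 6 mm thick, centred on the hinge height when closed
- handle (a point): steel stirrup handle on top of the flap near its free edge, moving with it; this point is the middle of its round bar (12 mm thick, 84 mm long, parallel to the hinge line); flap closed, the bar lies 150 mm from the hinge line towards the robot and 45 mm above it, with 36 mm free below. The bar can turn between the fingers while the gripper points down
- pointer (a point): the steel pointer, a flat tongue 24 mm (x) x 25 mm (y) x 5 mm sticking out of the left side of the flap, 160 mm from the hinge line; this point is 5 mm short of its left end; x points from it to the hinge line, so it turns with the flap
- marker (a joint): angle of the marker tab about the hinge line (rad), on the same scale as flap: the pointer is in line with the tab when the two joints are equal. The tab is clamped stiffly and differs from start to start, 0.6 to 1.0
- tab (a point): centre of the marker tab, an aluminium block 20 mm wide along the bow (34 mm radially, 18 mm deep) clamped on the black bow, 160 mm from the hinge line; x points from it to the hinge line
- rack: bystander: black tube rack 34 x 200 x 56 mm with four green-capped tubes, standing behind; origin at the centre of its underside
- pot: bystander: white lidded specimen pot, 68 mm across, 70 mm high; origin at the centre of its underside
- dish: bystander: small white open dish, 68 mm across, 24 mm high, to the right of the deck's far end; origin at the centre of its underside

How it is judged:
On the way, in this order (a step that is already met when the one before it is completed fails the run):
1. the block is fully home in the recess and let go, the flap still closed (z of block in the frame of recess below -0.0203 m and horizontal distance between block and recess below 0.005 m and angle between block's own z axis and vertical below 0.035 rad and contact force between block and the fingers below 0.1 N and value of joint flap below 0.1 rad), for 0.2 s.
2. the flap is held by its handle with the pointer in line with the tab (angle between the x axis of pointer and the x axis of tab, either way round below 0.07 rad and contact force between flap and the fingers above 0.3 N and distance between the grasp point and handle below 0.06 m), for 0.3 s.
At the end, for the whole second after the job is handed in: Fingers at the handle (over 0.3 N, TCP within 60 mm of its middle) keep the flap within 0.07 rad of the tab's angle (about the tab's width); the block is untouched in the recess, within 1.7 mm of full depth, 2 degrees of level, 5 mm of centre; the tab moved under 8 mm, bystanders under 30 mm (all of step 2 and z of block in the frame of recess below -0.0203 m and horizontal distance between block and recess below 0.005 m and angle between block's own z axis and vertical below 0.035 rad and contact force between block and the arm below 0.1 N and contact force between block and the fingers below 0.1 N and distance of each of rack, pot, dish from where it was at the start of the episode below 0.03 m and distance of tab from where it was at the start of the episode below 0.008 m); the arm keeps its last pose, push and grip.
It fails at once if the rack, pot or dish is disturbed (moved over 30 mm) (distance of any of rack, pot, dish from where it was at the start of the episode above 0.03 m).
It fails at once if the marker tab is shifted (over 8 mm) (distance of tab from where it was at the start of the episode above 0.008 m).
It also fails if it takes over 64 s, if anything falls off the work surface, if the arm or the gripper's body presses on something with over 40 N, if the wrist force passes 120 N, or if a joint passes its speed limit or range.

## Robot

A 7-joint arm with a two-finger parallel gripper is mounted at the origin on the work surface. World frame = base frame: x ahead of the robot, y to its left, z up, the work surface at z = 0. Lengths are in m, angles in rad, forces in N, time in s.
With the tool pointing down it reaches from about 0.4 to 0.9 m from the base axis. Payload 5.6 kg.
Tool frame: the origin (TCP) lies between the finger pads, 19 mm behind the fingertips; this is the grasp point; x points along the fingers, y is the direction in which the jaws open and shut, and the axes are right-handed (so a half turn about x gives the same grasp; the last joint's range is limited). The gripper opens to 92 mm and grips with 3 to 60 N. Pads are 20 mm wide; open, the fingers measure 128 mm over their backs; the gripper's body (75 mm by 189 mm) begins 69 mm behind the grasp point.
Start: joints at [-1.264, 0.468, -0.012, 1.603, 0.006, 1.071, -0.056], TCP at [0.223, 0.611, 0.233] pointing down, gripper open.
Joint ranges: [-2.53, 2.53], [-0.31, 2.02], [-1.57, 1.55], [0.28, 2.44], [-1.29, 4.43], [0.15, 1.84], [-2.92, 2.92]. Speed limits (rad/s): [2.57, 2.57, 3.14, 3.14, 3.14, 3.14, 3.14].

## Interface

Orientations are given as [roll, pitch, yaw] about the fixed x, y, z axes, in that order (R = Rz(yaw) Ry(pitch) Rx(roll)).
In Python, from cell import status, cams, order gives the robot as it stands.
- The arm moves only by the tool step_arm, never from a script. Its argument "rows" is a list of rows, each a list of 7 numbers: the shift along the tool's x, y, z in m, then the turn, a rotation vector about the tool's x, y, z in degrees, then the finger opening in m, from 0 to 0.0919. A call has 1 to 20 rows; each row shifts and turns the pose as measured when the row begins, along the tool's axes as they then stand; what a row does not reach is not made up. A row lasts 1/8 s, in which the tool goes at most 62.5 mm and 10.7 degrees, less where a joint would pass 70% of its speed; a pose out of reach is approached as far as the arm can. A call with a gripper value outside its range is refused whole. The fingers move at their own pace and stop on an object; the grip force is fixed at half the most. Time passes only in rows, so rows that do not move let the fingers close. It gives the time, the measured TCP pose, the force and the opening at its end, in the units of the state.
- status.read_state(): the state, without advancing time (a new reading comes with each control period).
- cams.get_image(name): name is "scene" or "top" or "wrist"; returns (picture, depth): 400x640x3 uint8, red, green, blue; 400x640 float32, m along the optical axis (not along the pixel's ray), 0 where there is no reading.
- cams.calibration(name): a dict with "mtx" (3x3 intrinsics, pixels), "cam_to_world" (4x4, takes a point from camera to world coordinates). Camera axes: x right, y down, z forward; pixel columns grow to the right and rows downward; lengths in m; the calibration is good to about 2 mm. A picture is of the moment at which its call begins: read the wrist's pose just before it. calibration takes no time and is no camera call; for the wrist camera it gives the pose at the moment of the call.
- order.close_job(): hands the job in, once; it reports no verdict.
The state is a dict: "clock": time; "joint_pos": joint angles; "dq": joint speeds; "effort": joint torques, N m; "eef_pos": TCP position; "ee_rot": TCP orientation; "ft_force": force on the tool from outside, world axes, zero at the start; "ft_torque": the same for the moment, N m; "width": finger opening in m.
Only numpy, scipy, OpenCV 4.12 (cv2) and the standard library are available. Lean on these libraries where they do the work, as an engineer would, in place of code of your own. Each camera call takes 0.05 s, during which the arm holds its last target. There are 200 camera calls.

## Working session

There is one attempt and no reset: what is moved stays moved. The work goes in short steps, Python scripts to look and compute and a tool call to move; the robot and the scene stay as the last step left them, time stands still between calls to the robot, and variables do not carry over. Pictures are saved under pics/ and viewed, about 8 in all and at most 12, crops included, and the job is handed in when it is done.

Besides the shell and the picture viewer there is one more tool, called after "Call:" by a JSON object that holds its "api" and its "payload", one argument or row to a line. step_arm: Moves the arm, as the interface text tells. Its arguments: {"type":"object","properties":{"rows":{"type":"array","items":{"type":"array","items":{"type":"number"}}}},"required":["rows"]}

```bash
mkdir -p pics; cat > h.py <<'E'
import numpy as np, cv2
from cell import status, cams, order
def shot(n):
    c=cams.calibration(n); p,d=cams.get_image(n); return p,d,c
def world(d,c):
    K=np.array(c["mtx"]);T=np.array(c["cam_to_world"])
    v,u=np.mgrid[:d.shape[0],:d.shape[1]]
    P=np.stack([(u-K[0,2])/K[0,0]*d,(v-K[1,2])/K[1,1]*d,d],-1)
    return P@T[:3,:3].T+T[:3,3]
def st():
    s=status.read_state(); return {k:np.round(s[k],3).tolist() for k in("clock","eef_pos","ee_rot","ft_force","width")}
E
python3 - <<'E'
from h import *
print(st())
for n in("scene","top"):
    p,d,c=shot(n); cv2.imwrite(f"pics/{n}0.png",p[...,::-1]); np.savez(f"{n}0.npz",p=p,d=d,W=world(d,c)); print(n,np.round(c["cam_to_world"],3).tolist())
E
```

```text
{'clock': 0.0, 'eef_pos': [0.223, 0.61, 0.232], 'ee_rot': [-1.511, 1.569, -1.861], 'ft_force': [0.667, -0.008, -0.134], 'width': 0.092}
scene [[0.51, 0.533, -0.675, 1.384], [0.86, -0.317, 0.399, -0.447], [-0.002, -0.784, -0.62, 0.822], [0.0, 0.0, 0.0, 1.0]]
top [[-0.001, -0.984, 0.176, 0.435], [-1.0, -0.001, -0.01, 0.018], [0.01, -0.176, -0.984, 1.153], [0.0, 0.0, 0.0, 1.0]]
```

View pics/scene0.png

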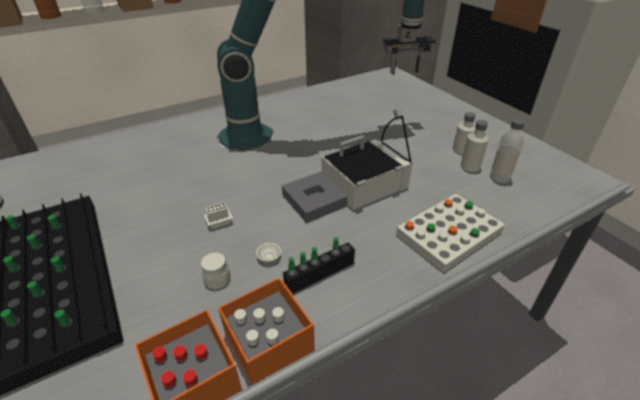

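View pics/top0.png

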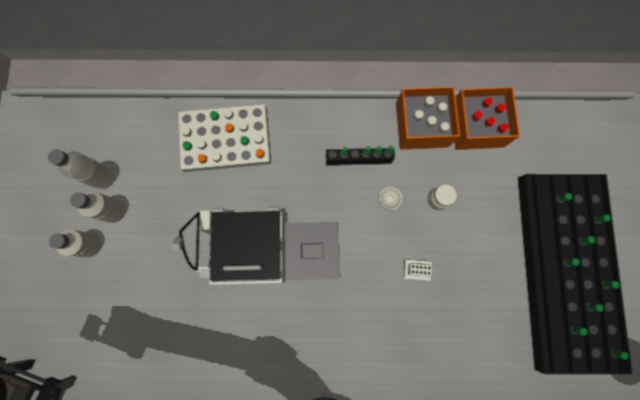

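The top view shows the deck with its recess at (312,250), the block at (419,270), the flap at (245,245) with its handle bar at (241,267), and the bow with its tab at about (185,240). The scene view agrees. Next I'll measure these.

```bash
python3 - <<'E'
from h import *
z=np.load("top0.npz");W=z["W"];p=z["p"]
def rect(name,u0,v0,u1,v1,lo,hi):
    w=W[v0:v1,u0:u1].reshape(-1,3); w=w[(w[:,2]>lo)&(w[:,2]<hi)]
    r=cv2.minAreaRect((w[:,:2]*1000).astype(np.float32)); print(name,len(w),np.round(r[0],1),np.round(r[1],1),round(r[2],2),"z",np.round(np.median(w[:,2]),4))
rect("block",400,255,440,285,.045,.08)
rect("blocksh",400,255,440,285,.015,.08)
rect("deck",283,215,345,285,.03,.05)
rect("recessfloor",298,238,326,264,-.02,.03)
rect("flap",205,205,284,288,.095,.112)
rect("handle",215,258,268,276,.13,.17)
rect("bow",165,205,205,275,.12,.3)
rect("pot",428,180,460,212,.05,.1)
rect("dish",375,185,405,212,.01,.04)
rect("rack",320,140,400,168,.03,.12)
for n,u,v in(("recess",312,250),("bk",419,270)): print(n,W[v,u])
s=cv2.resize(p[190:300,160:450],None,fx=2.75,fy=2.75,interpolation=cv2.INTER_CUBIC);cv2.imwrite("pics/topc.png",s[...,::-1])
E
```

```text
block 242 [ 449.6 -262.9] [57.3 29.8] 86.96 z 0.0589
blocksh 512 [ 449.7 -262.9] [73.9 54. ] 85.21 z 0.0319
deck 2778 [513.6  38.7] [181.3 155.6] 1.25 z 0.0402
recessfloor 291 [504.4  36. ] [57.6 37.6] 89.95 z 0.0121
flap 4982 [514.2 218.8] [200.8 204.5] 1.44 z 0.1034
handle 183 [453.9 209.1] [11.7 94.8] 2.34 z 0.1497
bow 339 [521.4 342.9] [142.9  19.1] 1.42 z 0.2239
pot 374 [ 656.5 -340.5] [57.3 58. ] 3.64 z 0.0697
dish 301 [ 656.9 -193.3] [63.7 65. ] 45.6 z 0.0177
rack 977 [ 779.8 -103.4] [ 35.6 199.6] 1.43 z 0.0565
recess [0.50567578 0.03598113 0.01366086]
bk [ 0.44841269 -0.25915018  0.05423618]
```

View pics/topc.png

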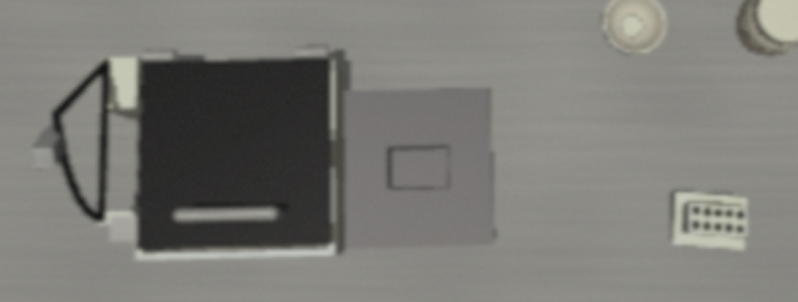

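```bash
cat >> h.py <<'E'
from scipy.spatial.transform import Rotation as Ro
def delta(pos,yaw_y):
    """tool-frame shift and turn to TCP pos, tool x down, tool y at yaw_y deg in the world xy plane"""
    s=status.read_state(); R=Ro.from_euler("xyz",s["ee_rot"]).as_matrix()
    a=np.radians(yaw_y); x=np.array([0,0,-1.]); y=np.array([np.cos(a),np.sin(a),0]); G=np.stack([x,y,np.cross(x,y)],1)
    return np.round(R.T@(np.array(pos)-s["eef_pos"])*1000,1), np.round(np.degrees(Ro.from_matrix(R.T@G).as_rotvec()),1)
E
python3 - <<'E'
from h import *
s=status.read_state();R=Ro.from_euler("xyz",s["ee_rot"]).as_matrix();print(R.round(3))
T=np.array(cams.calibration("wrist")["cam_to_world"]);print((R.T@T[:3,:3]).round(3),(R.T@(T[:3,3]-s["eef_pos"])).round(3),cams.calibration("wrist")["mtx"])
for y in(0,180): print(delta([.42,.25,.36],y))
W=np.load("top0.npz")["W"];print(W[244,174:180].round(3))
z=np.load("scene0.npz");W=z["W"];m=(W[...,2]>.15)&(W[...,2]<.3)&(abs(W[...,0]-.5)<.15)&(abs(W[...,1]-.36)<.06);v,u=np.where(m);print(len(u),u.min(),u.max(),v.min(),v.max())
E
```

```text
[[-0.     0.343  0.939]
 [-0.001  0.939 -0.343]
 [-1.    -0.002  0.   ]]
[[-0.002 -0.242  0.97 ]
 [ 1.    -0.001  0.002]
 [ 0.     0.97   0.242]] [-0.152 -0.001 -0.066] [[291.63796787   0.         318.88288003]
 [  0.         291.63796787 202.43736358]
 [  0.           0.           1.        ]]
(array([-127.1, -270.9,  308.9]), array([70. ,  0.1,  0.1]))
(array([-127.1, -270.9,  308.9]), array([-1.1e+02, -1.0e-01,  1.0e-01]))
[[0.505 0.347 0.247]
 [0.504 0.343 0.251]
 [0.504 0.341 0.25 ]
 [0.505 0.34  0.248]
 [0.505 0.338 0.247]
 [0.505 0.336 0.246]]
200 384 408 108 145
```

Call:
{"api": "step_arm", "payload": {
  "rows": [
    [-0.05, 0, 0, 0, 0, 0, 0.09],
    [-0.05, 0, 0, 0, 0, 0, 0.09],
    [-0.03, 0, 0, 0, 0, 0, 0.09],
    [0, -0.0387, 0.0439, 10, 0, 0, 0.09],
    [0, -0.0305, 0.0499, 10, 0, 0, 0.09],
    [0, -0.0214, 0.0545, 10, 0, 0, 0.09],
    [0, -0.0116, 0.0574, 10, 0, 0, 0.09],
    [0, -0.0015, 0.0585, 10, 0, 0, 0.09],
    [0, 0.0087, 0.0579, 10, 0, 0, 0.09],
    [0, 0.0187, 0.0555, 10, 0, 0, 0.09]
  ]
}}

```text
clock: 1.35
eef_pos: [0.4149, 0.2389, 0.363]
ee_rot: [-0.524, 1.562, -2.126]
ft_force: [1.5, 0.6, -0.9]
width: 0.0897
```

```bash
python3 - <<'E'
from h import *
print(st())
p,d,c=shot("wrist");W=world(d,c);np.savez("w1.npz",p=p,d=d,W=W);cv2.imwrite("pics/w1.png",p[...,::-1])
print(delta([.45,.1,.30],0))
E
```

```text
{'clock': 1.35, 'eef_pos': [0.415, 0.239, 0.363], 'ee_rot': [-0.524, 1.562, -2.126], 'ft_force': [1.501, 0.555, -0.896], 'width': 0.09}
(array([ 64.8,  37.6, 128.3]), array([-2.8,  0.6,  0.2]))
```

View pics/w1.png

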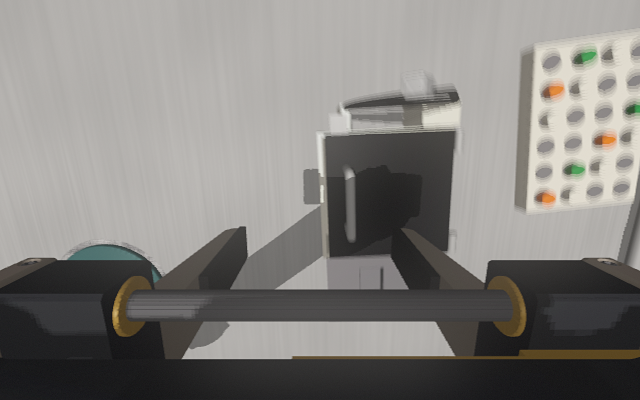

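Call:
{"api": "step_arm", "payload": {
  "rows": [
    [0.016, 0.022, 0.051, -2.8, 0.6, 0, 0.09],
    [0.016, 0.022, 0.051, 0, 0, 0, 0.09],
    [0.016, 0.022, 0.051, 0, 0, 0, 0.09],
    [0.016, 0.022, 0.051, 0, 0, 0, 0.09],
    [0, 0, 0, 0, 0, 0, 0.09],
    [0, 0, 0, 0, 0, 0, 0.09]
  ]
}}

```text
clock: 2.15
eef_pos: [0.504, 0.0247, 0.2986]
ee_rot: [-1.971, 1.568, 2.743]
ft_force: [-0.1, 0.8, 0.4]
width: 0.0898
```

```bash
python3 - <<'E'
from h import *
print(st())
p,d,c=shot("wrist");W=world(d,c);np.savez("w2.npz",p=p,d=d,W=W);cv2.imwrite("pics/w2.png",p[...,::-1])
print(delta([.45,-.263,.25],0))
E
```

```text
{'clock': 2.15, 'eef_pos': [0.504, 0.025, 0.299], 'ee_rot': [-1.971, 1.568, 2.743], 'ft_force': [-0.104, 0.771, 0.435], 'width': 0.09}
(array([ 48.6, -54.5, 287.5]), array([ 0.1, -0.1,  0.2]))
```

View pics/w2.png

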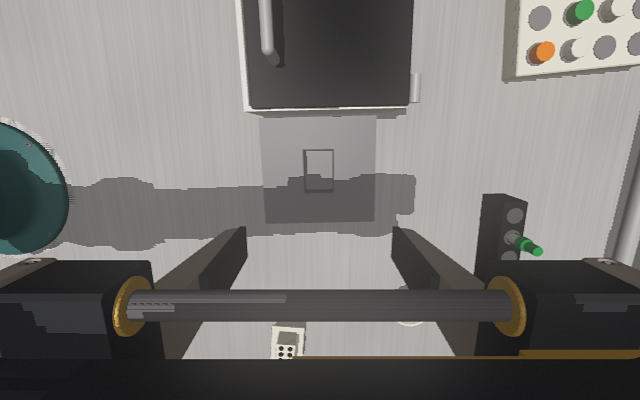

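The recess spans (303–334, 149–192), with the block's edge at (287,340). I'll measure the recess from depth.

```bash
python3 - <<'E'
from h import *
z=np.load("w2.npz");W=z["W"]
def rect(name,u0,v0,u1,v1,lo,hi):
    w=W[v0:v1,u0:u1].reshape(-1,3); w=w[(w[:,2]>lo)&(w[:,2]<hi)]
    r=cv2.minAreaRect((w[:,:2]*1000).astype(np.float32)); print(name,len(w),np.round(r[0],1),np.round(r[1],1),round(r[2],2),"z",np.round(np.median(w[:,2]),4))
rect("deck",255,113,380,225,.035,.045)
rect("recfloor",295,140,345,200,.0,.02)
# hole edges at deck: interpolate: pixels not deck level
m=(W[140:202,292:346,2]<.034).astype(np.uint8); n,l,s,_=cv2.connectedComponentsWithStats(m); k=1+s[1:,4].argmax(); v,u=np.where(l==k)
r=cv2.minAreaRect(np.stack([u,v],1).astype(np.float32)); print("hole px",r[0][0]+292,r[0][1]+140,r[1],r[2])
c=cams.calibration("wrist");K=np.array(c["mtx"]);T=np.array(c["cam_to_world"])
def onz(u,v,zz):
    d=T[:3,:3]@np.array([(u-K[0,2])/K[0,0],(v-K[1,2])/K[1,1],1]); return (T[:3,3]+d*(zz-T[2,3])/d[2])
print("hole at z=.04",onz(r[0][0]+292,r[0][1]+140,.04).round(4))
b=cv2.boxPoints(r)+[292,140]
# rows: left/right edge fit
for nm,arr in(("L",[(v0,u[v==v0].min()+292-.5) for v0 in range(8,50) if (v==v0).sum()>15]),("R",[(v0,u[v==v0].max()+292+.5) for v0 in range(8,50) if (v==v0).sum()>15])):
    P=np.array([onz(uu,vv+140,.04)for vv,uu in arr]);a=np.polyfit(P[:,1],P[:,0],1);print(nm,"x at mid",P[:,0].mean().round(4),P[:,1].min().round(4),P[:,1].max().round(4),"yaw deg",-np.degrees(np.arctan(a[0])).round(2))
E
```

```text
deck 10804 [501.9  37.3] [162.6 155.9] 1.58 z 0.0406
recfloor 1102 [503.1  34.1] [41.  59.4] 1.49 z 0.0126
hole px 317.5 171.0 (42.0, 29.0) 90.0
hole at z=.04 [0.5026 0.0355 0.04  ]
L x at mid 0.4829 0.0096 0.0648 yaw deg 1.6
R x at mid 0.5236 0.0097 0.0649 yaw deg 1.39
```

Call:
{"api": "step_arm", "payload": {
  "rows": [
    [0.008, -0.009, 0.048, 0, 0, 0, 0.09],
    [0.008, -0.009, 0.048, 0, 0, 0, 0.09],
    [0.008, -0.009, 0.048, 0, 0, 0, 0.09],
    [0.008, -0.009, 0.048, 0, 0, 0, 0.09],
    [0.008, -0.009, 0.048, 0, 0, 0, 0.09],
    [0.008, -0.009, 0.047, 0, 0, 0, 0.09],
    [0, 0, 0, 0, 0, 0, 0.09],
    [0, 0, 0, 0, 0, 0, 0.09]
  ]
}}

```text
clock: 3.2
eef_pos: [0.4573, -0.2565, 0.251]
ee_rot: [2.481, 1.563, 0.942]
ft_force: [0.2, 0.2, -0.3]
width: 0.0896
```

```bash
python3 - <<'E'
from h import *
print(st())
p,d,c=shot("wrist");W=world(d,c);np.savez("w3.npz",p=p,d=d,W=W);cv2.imwrite("pics/w3.png",p[...,::-1])
near=(abs(W[...,0]-.45)<.06)&(abs(W[...,1]+.263)<.07)
for lo,hi in((.05,.07),(.02,.07)):
    m=near&(W[...,2]>lo)&(W[...,2]<hi);w=W[m]; r=cv2.minAreaRect((w[:,:2]*1000).astype(np.float32));print(len(w),r,np.median(w[:,2]))
E
```

```text
{'clock': 3.2, 'eef_pos': [0.457, -0.256, 0.251], 'ee_rot': [2.481, 1.563, 0.942], 'ft_force': [0.2, 0.176, -0.298], 'width': 0.09}
1184 ((449.87530517578125, -264.4132995605469), (58.3413200378418, 29.93722915649414), 85.36028289794922) 0.059619433335502264
2304 ((449.8414001464844, -264.3162841796875), (74.17427825927734, 53.991973876953125), 85.15953063964844) 0.057883597284061006
```

View pics/w3.png

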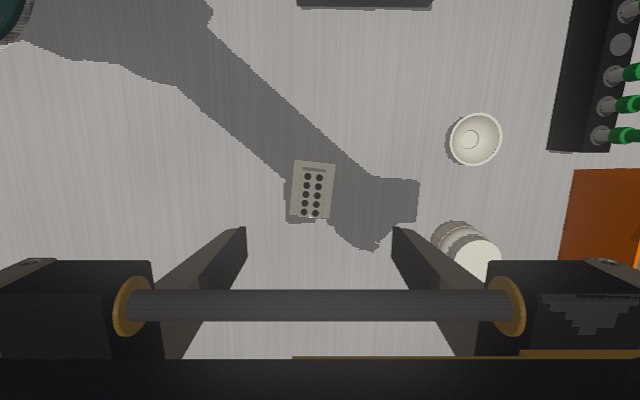

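```bash
python3 - <<'E'
from h import *
print(delta([.45,-.2644,.12],-4.8))
E
```

```text
(array([131. ,  -8.1,   8.3]), array([ 6.6, -0.3, -0.2]))
```

Call:
{"api": "step_arm", "payload": {
  "rows": [
    [0.04, -0.004, 0.004, 6.6, -0.3, -0.2, 0.09],
    [0.045, -0.004, 0.004, 0, 0, 0, 0.09],
    [0.046, 0, 0, 0, 0, 0, 0.09],
    [0, 0, 0, 0, 0, 0, 0.09]
  ]
}}

```text
clock: 3.75
eef_pos: [0.4552, -0.2563, 0.1189]
ee_rot: [2.075, 1.563, 0.432]
ft_force: [-0.5, -0.0, 0.5]
width: 0.0901
```

```bash
python3 - <<'E'
from h import *
print(st(),delta([.45,-.2644,.051],-4.8))
E
```

```text
{'clock': 3.75, 'eef_pos': [0.455, -0.256, 0.119], 'ee_rot': [2.075, 1.563, 0.432], 'ft_force': [-0.508, -0.027, 0.516], 'width': 0.09} (array([67.8, -5. ,  8.7]), array([ 0.6, -0.2, -0.4]))
```

Call:
{"api": "step_arm", "payload": {
  "rows": [
    [0.01, -0.005, 0.009, 0.6, -0.2, -0.4, 0.09],
    [0.028, 0, 0, 0, 0, 0, 0.09],
    [0.02, 0, 0, 0, 0, 0, 0.09],
    [0, 0, 0, 0, 0, 0, 0.09]
  ]
}}

```text
clock: 4.25
eef_pos: [0.4544, -0.2661, 0.0645]
ee_rot: [1.355, 1.561, -0.296]
ft_force: [-0.2, 0.5, -0.1]
width: 0.0901
```

```bash
python3 - <<'E'
from h import *
print(st(),delta([.45,-.2644,.051],-4.8))
E
```

```text
{'clock': 4.25, 'eef_pos': [0.454, -0.266, 0.065], 'ee_rot': [1.355, 1.561, -0.296], 'ft_force': [-0.181, 0.543, -0.1], 'width': 0.09} (array([13.5, -4.6, -1.4]), array([ 0.2,  0.1, -0.5]))
```

Call:
{"api": "step_arm", "payload": {
  "rows": [
    [0.007, -0.005, -0.001, 0, 0, -0.5, 0.09],
    [0.006, -0.002, 0, 0, 0, 0, 0.09],
    [0, 0, 0, 0, 0, 0, 0.09]
  ]
}}

```text
clock: 4.62
eef_pos: [0.4482, -0.2653, 0.0526]
ee_rot: [0.839, 1.566, -0.812]
ft_force: [0.3, 0.3, 0.4]
width: 0.0901
```

```bash
python3 - <<'E'
from h import *
print(st(),delta([.45,-.2644,.051],-4.8))
E
```

```text
{'clock': 4.625, 'eef_pos': [0.448, -0.265, 0.053], 'ee_rot': [0.839, 1.566, -0.812], 'ft_force': [0.257, 0.318, 0.401], 'width': 0.09} (array([ 1.6,  1.8, -1.1]), array([ 0.2,  0.2, -0.2]))
```

Good. Close on the block and lift.

Call:
{"api": "step_arm", "payload": {
  "rows": [
    [0.001, 0.002, -0.001, 0, 0, 0, 0.06],
    [0, 0, 0, 0, 0, 0, 0.01],
    [0, 0, 0, 0, 0, 0, 0.01],
    [0, 0, 0, 0, 0, 0, 0.01],
    [0, 0, 0, 0, 0, 0, 0.01],
    [0, 0, 0, 0, 0, 0, 0.01],
    [0, 0, 0, 0, 0, 0, 0.01]
  ]
}}

```text
clock: 5.5
eef_pos: [0.4507, -0.2646, 0.0521]
ee_rot: [0.922, 1.566, -0.729]
ft_force: [0.2, -0.8, 0.6]
width: 0.03
```

```bash
python3 - <<'E'
from h import *
print(st(),delta([.503,.0365,.20],1.5))
E
```

```text
{'clock': 5.5, 'eef_pos': [0.451, -0.265, 0.052], 'ee_rot': [0.922, 1.566, -0.729], 'ft_force': [0.16, -0.806, 0.572], 'width': 0.03} (array([-148.7,   28.6, -303.8]), array([-6.1,  0.2, -0.2]))
```

Call:
{"api": "step_arm", "payload": {
  "rows": [
    [-0.03, 0, 0, 0, 0, 0, 0.01],
    [-0.04, 0, 0, 0, 0, 0, 0.01],
    [-0.04, 0, -0.02, 0, 0, 0, 0.01],
    [0, 0.006, -0.05, -3, 0, 0, 0.01],
    [0, 0.006, -0.05, -3, 0, 0, 0.01],
    [0, 0.006, -0.05, 0, 0, 0, 0.01],
    [0, 0.006, -0.05, 0, 0, 0, 0.01],
    [0, 0.004, -0.05, 0, 0, 0, 0.01],
    [0, 0, -0.03, 0, 0, 0, 0.01],
    [0, 0, 0, 0, 0, 0, 0.01],
    [0, 0, 0, 0, 0, 0, 0.01]
  ]
}}

```text
clock: 6.88
eef_pos: [0.4811, 0.0437, 0.1637]
ee_rot: [0.922, 1.566, -0.624]
ft_force: [-0.3, -0.4, -0.9]
width: 0.03
```

```bash
python3 - <<'E'
from h import *
print(st(),delta([.503,.0365,.12],1.5))
E
```

```text
{'clock': 6.875, 'eef_pos': [0.481, 0.044, 0.164], 'ee_rot': [0.922, 1.566, -0.624], 'ft_force': [-0.279, -0.372, -0.916], 'width': 0.03} (array([43.9, 21.5,  7.6]), array([-0.1,  0.2, -0.2]))
```

Call:
{"api": "step_arm", "payload": {
  "rows": [
    [0.02, 0.021, 0.007, 0, 0.2, -0.2, 0.01],
    [0.02, 0, 0, 0, 0, 0, 0.01],
    [0, 0, 0, 0, 0, 0, 0.01],
    [0, 0, 0, 0, 0, 0, 0.01]
  ]
}}

```text
clock: 7.38
eef_pos: [0.5036, 0.0316, 0.124]
ee_rot: [1.428, 1.568, -0.126]
ft_force: [0.3, 0.2, -0.8]
width: 0.0299
```

```bash
python3 - <<'E'
from h import *
print(st(),delta([.503,.0365,.10],1.5))
p,d,c=shot("wrist");W=world(d,c);cv2.imwrite("pics/w4.png",p[...,::-1])
E
```

```text
{'clock': 7.375, 'eef_pos': [0.504, 0.032, 0.124], 'ee_rot': [1.428, 1.568, -0.126], 'ft_force': [0.329, 0.195, -0.752], 'width': 0.03} (array([24. , -0.6, -4.9]), array([-0.5,  0. , -0.1]))
```

View pics/w4.png

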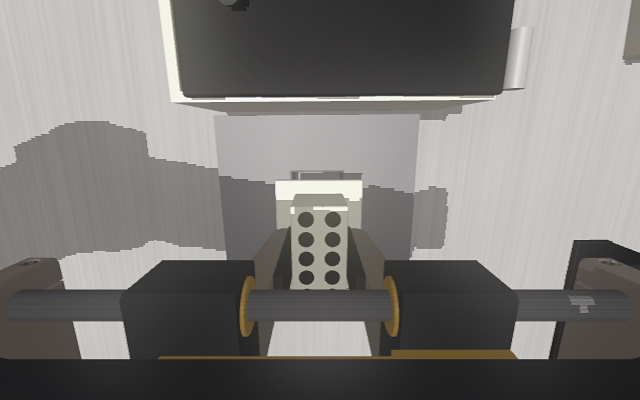

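```bash
python3 - <<'E'
from h import *
c=cams.calibration("wrist");K=np.array(c["mtx"]);T=np.array(c["cam_to_world"])
def onz(u,v,zz):
    d=T[:3,:3]@np.array([(u-K[0,2])/K[0,0],(v-K[1,2])/K[1,1],1]); return (T[:3,3]+d*(zz-T[2,3])/d[2]).round(4)
print("rec edge",onz(291,170.5,.04),onz(344,170.5,.04)); zb=.124-.052
print("shoulder far-left/right top",onz(275.5,180.5,zb+.027),onz(361.5,180.5,zb+.027), "grip top", onz(291.5,207,zb+.059),onz(349,207,zb+.059))
p=cv2.imread("pics/w4.png");cv2.imwrite("pics/w4c.png",cv2.resize(p[155:275,255:385],None,fx=5,fy=5,interpolation=cv2.INTER_NEAREST))
E
```

```text
rec edge [0.4816 0.066  0.04  ] [0.5246 0.0667 0.04  ]
shoulder far-left/right top [0.4773 0.0677 0.099 ] [0.5301 0.0685 0.099 ] grip top [0.4899 0.0595 0.131 ] [0.5194 0.06   0.131 ]
```

View pics/w4c.png

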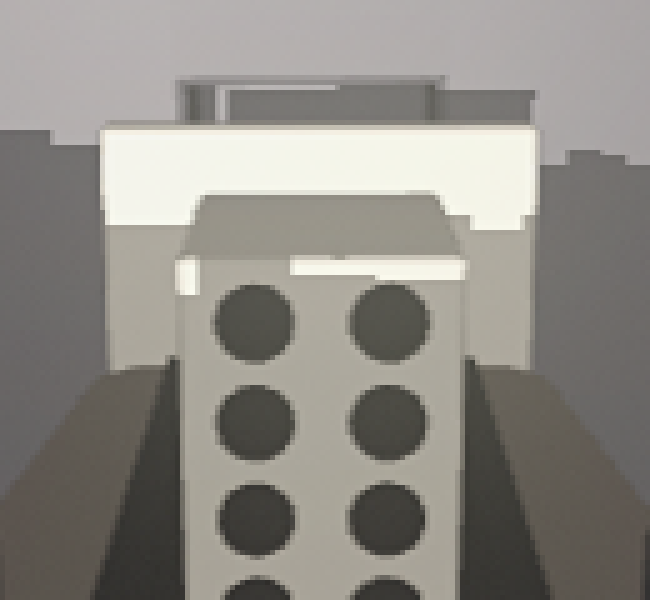

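Call:
{"api": "step_arm", "payload": {
  "rows": [
    [0.01, -0.0005, -0.0035, -0.5, 0, 0, 0.01],
    [0.012, 0, 0, 0, 0, 0, 0.01],
    [0, 0, 0, 0, 0, 0, 0.01],
    [0, 0, 0, 0, 0, 0, 0.01]
  ]
}}

```text
clock: 7.92
eef_pos: [0.5033, 0.0359, 0.1015]
ee_rot: [1.74, 1.567, 0.196]
ft_force: [0.6, 0.3, -1.6]
width: 0.0299
```

```bash
python3 - <<'E'
from h import *
print(st(),delta([.503,.035,.07],1.5))
E
```

```text
{'clock': 7.925, 'eef_pos': [0.503, 0.036, 0.101], 'ee_rot': [1.74, 1.567, 0.196], 'ft_force': [0.597, 0.303, -1.636], 'width': 0.03} (array([31.5, -0.4,  0.9]), array([ 0. , -0. , -0.2]))
```

Call:
{"api": "step_arm", "payload": {
  "rows": [
    [0.005, -0.0005, 0.001, 0, 0, 0, 0.01],
    [0.005, 0, 0, 0, 0, 0, 0.01],
    [0.004, 0, 0, 0, 0, 0, 0.01],
    [0.003, 0, 0, 0, 0, 0, 0.01],
    [0, 0, 0, 0, 0, 0, 0.01]
  ]
}}

```text
clock: 8.55
eef_pos: [0.503, 0.0348, 0.0834]
ee_rot: [1.734, 1.567, 0.19]
ft_force: [0.3, -0.1, -1.0]
width: 0.0297
```

```bash
python3 - <<'E'
from h import *
print(st(),delta([.503,.035,.07],1.5))
E
```

```text
{'clock': 8.55, 'eef_pos': [0.503, 0.035, 0.083], 'ee_rot': [1.734, 1.567, 0.19], 'ft_force': [0.27, -0.095, -0.996], 'width': 0.03} (array([13.4, -0. , -0.2]), array([ 0. , -0. , -0.2]))
```

The plug is 8 mm in with no contact force, so I'll press it home.

Call:
{"api": "step_arm", "payload": {
  "rows": [
    [0.005, 0, 0, 0, 0, 0, 0.01],
    [0.005, 0, 0, 0, 0, 0, 0.01],
    [0.003, 0, 0, 0, 0, 0, 0.01],
    [0.003, 0, 0, 0, 0, 0, 0.01],
    [0, 0, 0, 0, 0, 0, 0.01]
  ]
}}

```text
clock: 9.18
eef_pos: [0.5037, 0.035, 0.0701]
ee_rot: [2.434, 1.565, 0.889]
ft_force: [-0.3, 0.1, -1.4]
width: 0.0299
```

Call:
{"api": "step_arm", "payload": {
  "rows": [
    [0.003, 0, 0, 0, 0, 0, 0.01],
    [0.003, 0, 0, 0, 0, 0, 0.01],
    [0, 0, 0, 0, 0, 0, 0.01]
  ]
}}

```text
clock: 9.55
eef_pos: [0.5039, 0.035, 0.0698]
ee_rot: [2.928, 1.559, 1.383]
ft_force: [0.4, 0.5, -0.9]
width: 0.03
```

Call:
{"api": "step_arm", "payload": {
  "rows": [
    [0.006, 0, 0, 0, 0, 0, 0.01],
    [0, 0, 0, 0, 0, 0, 0.06],
    [0, 0, 0, 0, 0, 0, 0.06],
    [0, 0, 0, 0, 0, 0, 0.06],
    [-0.03, 0, 0, 0, 0, 0, 0.06],
    [-0.05, 0, 0, 0, 0, 0, 0.06],
    [-0.05, 0, 0, 0, 0, 0, 0.09],
    [-0.05, 0, 0, 0, 0, 0, 0.09],
    [-0.03, 0, 0, 0, 0, 0, 0.09],
    [0, 0, 0, 0, 0, 0, 0.09],
    [0, 0, 0, 0, 0, 0, 0.09]
  ]
}}

```text
clock: 10.92
eef_pos: [0.5032, 0.033, 0.2781]
ee_rot: [-2.852, 1.559, 1.887]
ft_force: [-0.2, 0.4, 0.2]
width: 0.09
```

```bash
python3 - <<'E'
from h import *
print(st())
p,d,c=shot("wrist");W=world(d,c);np.savez("w5.npz",p=p,d=d,W=W)
near=(abs(W[...,0]-.503)<.08)&(abs(W[...,1]-.035)<.06)
for lo,hi in((.065,.09),(.0425,.05),(.036,.0425)):
    w=W[near&(W[...,2]>lo)&(W[...,2]<hi)]; r=cv2.minAreaRect((w[:,:2]*1000).astype(np.float32));print(len(w),np.round(r[0],1),np.round(r[1],1),round(r[2],1),np.median(w[:,2]).round(4))
    A=np.c_[w[:,:2]-[.503,.035],np.ones(len(w))];print("tilt",np.linalg.lstsq(A,w[:,2],rcond=None)[0].round(4))
cv2.imwrite("pics/w5.png",p[...,::-1])
p,d,c=shot("top");Wt=world(d,c);np.savez("top5.npz",p=p,W=Wt)
p,d,c=shot("scene");np.savez("scene5.npz",p=p,W=world(d,c)); cv2.imwrite("pics/s5.png",cv2.resize(p[90:230,270:440],None,fx=4,fy=4,interpolation=cv2.INTER_CUBIC)[...,::-1])
E
```

```text
{'clock': 10.925, 'eef_pos': [0.503, 0.033, 0.278], 'ee_rot': [-2.852, 1.559, 1.887], 'ft_force': [-0.233, 0.447, 0.227], 'width': 0.09}
1132 [504.9  35.7] [29.3 57.3] 1.2 0.0776
tilt [-0.0003 -0.0082  0.0776]
1096 [505.3  35.9] [150.1 118.4] 0.2 0.0455
tilt [-0.0018  0.0015  0.0454]
8076 [503.1  35. ] [159.8 119.9] 0.0 0.0405
tilt [0.0011 0.0017 0.0405]
```

View pics/w5.png

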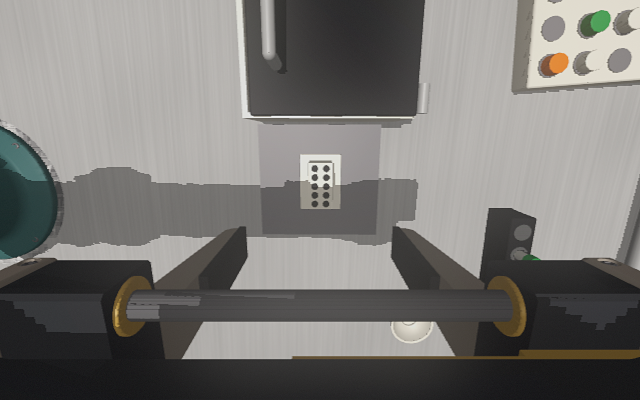

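The block is seated: the shoulder is 5 mm above the deck in the depth data, it is level, and its top is at 77 mm. Next, over the handle.

Call:
{"api": "step_arm", "payload": {
  "rows": [
    [0, -0.01, -0.045, 0, 0, 0, 0.09],
    [0, -0.015, -0.045, 0, 0, 0, 0.09],
    [0, -0.015, -0.045, 0, 0, 0, 0.09],
    [0, -0.015, -0.045, 0, 0, 0, 0.09],
    [0, 0, 0, 0, 0, 0, 0.09],
    [0, 0, 0, 0, 0, 0, 0.09],
    [0, 0, 0, 0, 0, 0, 0.09]
  ]
}}

```text
clock: 11.95
eef_pos: [0.4407, 0.2127, 0.2732]
ee_rot: [-1.641, 1.558, 3.092]
ft_force: [-0.8, 0.2, -0.2]
width: 0.0899
```

```bash
python3 - <<'E'
from h import *
print(st())
p,d,c=shot("wrist");W=world(d,c);np.savez("w6.npz",p=p,d=d,W=W);cv2.imwrite("pics/w6.png",p[...,::-1])
m=(abs(W[...,0]-.455)<.04)&(abs(W[...,1]-.21)<.07)&(W[...,2]>.135)&(W[...,2]<.17)
w=W[m];r=cv2.minAreaRect((w[:,:2]*1000).astype(np.float32));print("bar",len(w),r,np.percentile(w[:,2],[5,50,95]).round(4))
Wt=np.load("top5.npz")["W"]
for nm,X in(("wrist",W),("top",np.load("top0.npz")["W"]),("scene",np.load("scene5.npz")["W"])):
    m=(abs(X[...,0]-.5)<.12)&(abs(X[...,1]-.345)<.035)&(X[...,2]>.13)&(X[...,2]<.32); v,u=np.where(m); w=X[m]; print(nm,len(w), u.min(),u.max(),v.min(),v.max())
E
```

```text
{'clock': 11.95, 'eef_pos': [0.441, 0.213, 0.273], 'ee_rot': [-1.641, 1.558, 3.092], 'ft_force': [-0.798, 0.152, -0.189], 'width': 0.09}
bar 1128 ((454.0420227050781, 209.35552978515625), (11.643838882446289, 94.70745849609375), 1.5396703481674194) [0.1472 0.1505 0.1522]
wrist 4021 332 493 0 72
top 332 172 196 215 269
scene 227 382 409 108 151
```

View pics/w6.png

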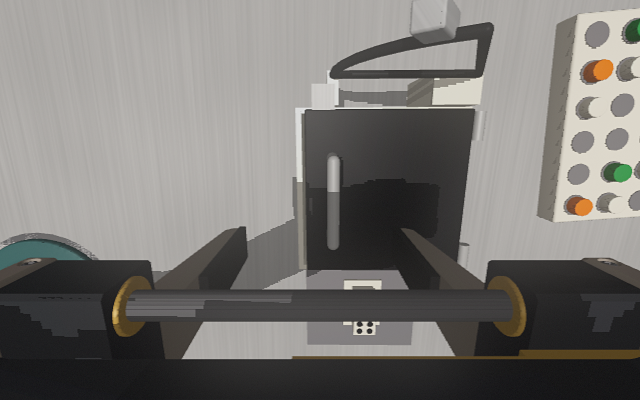

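View pics/s5.png

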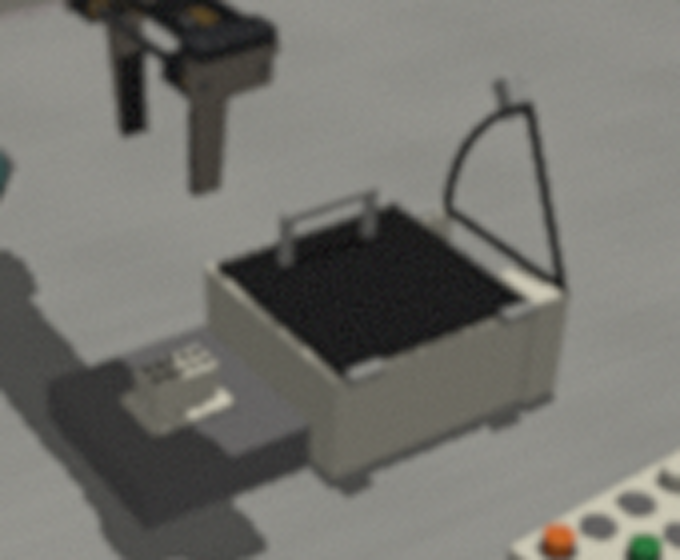

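```bash
python3 - <<'E'
from h import *
yaw=np.radians(1.5);H=np.array([.454+.15*np.cos(yaw),.2094+.15*np.sin(yaw),.1]);R=Ro.from_euler("z",-yaw).as_matrix()
for f in("w6","w1","top0","top5","scene0","scene5"):
    W=np.load(f+".npz")["W"]; L=(W-H)@R.T; r=np.hypot(L[...,0],L[...,2]);th=np.arctan2(L[...,2],-L[...,0])
    m=(L[...,1]>.095)&(L[...,1]<.165)&(r>.162)&(r<.19)&(th>.4)&(th<1.25)
    if m.sum()<4: print(f,m.sum());continue
    q=L[m]; print(f,m.sum(),"th",np.percentile(th[m],[2,25,50,75,98]).round(3),"r",np.percentile(r[m],[2,50,98]).round(3),"y",np.percentile(q[:,1],[2,98]).round(3))
    o=m&(r>.172)
    if o.sum()>3: print("   outer",o.sum(),th[o].min().round(3),th[o].max().round(3))
E
```

```text
w6 1608 th [0.902 0.932 0.964 0.996 1.014] r [0.163 0.177 0.179] y [0.123 0.139]
   outer 1284 0.897 1.013
w1 638 th [0.901 0.935 0.968 1.    1.014] r [0.164 0.177 0.179] y [0.123 0.14 ]
   outer 545 0.897 1.014
top0 97 th [0.902 0.935 0.975 1.004 1.018] r [0.163 0.175 0.179] y [0.124 0.141]
   outer 71 0.902 1.016
top5 98 th [0.902 0.941 0.973 1.006 1.016] r [0.163 0.176 0.18 ] y [0.123 0.14 ]
   outer 69 0.899 1.023
scene0 36 th [0.91  0.95  0.994 1.01  1.028] r [0.163 0.169 0.176] y [0.123 0.141]
   outer 10 0.917 1.023
scene5 35 th [0.893 0.957 0.986 1.007 1.017] r [0.163 0.17  0.176] y [0.122 0.142]
   outer 10 0.926 1.014
```

```bash
python3 - <<'E'
from h import *
print(delta([.454,.2094,.2],1.5))
E
```

```text
(array([73.1, 14.1,  3.4]), array([-0.4, -0.1,  0.7]))
```

Call:
{"api": "step_arm", "payload": {
  "rows": [
    [0.01, 0.014, 0.0035, -0.4, 0, 0.7, 0.09],
    [0.03, 0, 0, 0, 0, 0, 0.09],
    [0.03, 0, 0, 0, 0, 0, 0.09],
    [0, 0, 0, 0, 0, 0, 0.09],
    [0, 0, 0, 0, 0, 0, 0.09]
  ]
}}

```text
clock: 12.62
eef_pos: [0.4584, 0.2048, 0.2032]
ee_rot: [2.08, 1.567, 0.527]
ft_force: [1.1, 0.2, 0.7]
width: 0.09
```

```bash
python3 - <<'E'
from h import *
print(delta([.454,.2094,.148],1.5))
E
```

```text
(array([55.2, -4.5, -4.6]), array([-0.5, -0.1, -0.2]))
```

Call:
{"api": "step_arm", "payload": {
  "rows": [
    [0.01, -0.0045, -0.0045, -0.5, 0, -0.2, 0.09],
    [0.025, 0, 0, 0, 0, 0, 0.09],
    [0.019, 0, 0, 0, 0, 0, 0.09],
    [0, 0, 0, 0, 0, 0, 0.09],
    [0, 0, 0, 0, 0, 0, 0.09]
  ]
}}

```text
clock: 13.25
eef_pos: [0.4552, 0.2122, 0.151]
ee_rot: [2.536, 1.561, 0.994]
ft_force: [0.5, -0.5, 0.1]
width: 0.09
```

```bash
python3 - <<'E'
from h import *
print(delta([.454,.2094,.148],1.5),st())
E
```

```text
(array([ 3. , -1.3,  2.8]), array([ 0.2, -0.4, -0.3])) {'clock': 13.25, 'eef_pos': [0.455, 0.212, 0.151], 'ee_rot': [2.536, 1.561, 0.994], 'ft_force': [0.479, -0.457, 0.097], 'width': 0.09}
```

Close on the bar.

Call:
{"api": "step_arm", "payload": {
  "rows": [
    [0.003, -0.001, 0.002, 0, 0, 0, 0.05],
    [0, 0, 0, 0, 0, 0, 0.02],
    [0, 0, 0, 0, 0, 0, 0],
    [0, 0, 0, 0, 0, 0, 0],
    [0, 0, 0, 0, 0, 0, 0],
    [0, 0, 0, 0, 0, 0, 0],
    [0, 0, 0, 0, 0, 0, 0],
    [0, 0, 0, 0, 0, 0, 0]
  ]
}}

```text
clock: 14.25
eef_pos: [0.4534, 0.2107, 0.1494]
ee_rot: [2.782, 1.561, 1.241]
ft_force: [-10.6, 0.1, 8.7]
width: 0.0123
```

Call:
{"api": "step_arm", "payload": {
  "rows": [
    [-0.0118, 0.0041, 0, 0, 0, 0, 0],
    [-0.0115, 0.005, 0, 0, 0, 0, 0],
    [-0.0111, 0.0059, 0, 0, 0, 0, 0],
    [-0.0105, 0.0068, 0, 0, 0, 0, 0],
    [0, 0, 0, 0, 0, 0, 0]
  ]
}}

```text
clock: 14.88
eef_pos: [0.4753, 0.2112, 0.1967]
ee_rot: [3.025, 1.561, 1.484]
ft_force: [-1.0, 0.9, -4.7]
width: 0.0112
```

```bash
cat >> h.py <<'E'
def phi(x,z,off=.0045): # handle angle from TCP, TCP sits off above bar
    return np.arctan2(z-off-.1,.604-x)-np.arctan2(45,150)
E
python3 - <<'E'
from h import *
s=status.read_state();e=s["eef_pos"];print(st(),phi(e[0],e[2]),np.hypot(e[2]-.1045,.604-e[0]))
for q in(.4,.56,.72,.88): 
  c,n=np.cos(q),np.sin(q);print(q,delta([.604-.15*c+.045*n,.2105,.1045+.15*n+.045*c],1.5))
E
```

```text
{'clock': 14.875, 'eef_pos': [0.475, 0.211, 0.197], 'ee_rot': [3.025, 1.561, 1.484], 'ft_force': [-0.988, 0.921, -4.657], 'width': 0.011} 0.3302305163473661 0.15837197853767132
0.4 (array([-7.6,  8.1,  0.9]), array([ 0.2, -0.5, -0.1]))
0.56 (array([-25.6,  25.6,   1.3]), array([ 0.2, -0.5, -0.1]))
0.72 (array([-40.5,  45.6,   1.7]), array([ 0.2, -0.5, -0.1]))
0.88 (array([-52. ,  67.9,   2.3]), array([ 0.2, -0.5, -0.1]))
```

Call:
{"api": "step_arm", "payload": {
  "rows": [
    [-0.009, 0.008, 0.0005, 0, -0.5, 0, 0],
    [-0.0093, 0.0083, 0, 0, 0, 0, 0],
    [-0.0086, 0.0091, 0, 0, 0, 0, 0],
    [-0.0079, 0.0098, 0, 0, 0, 0, 0],
    [-0.007, 0.0103, 0, 0, 0, 0, 0],
    [0, 0, 0, 0, 0, 0, 0]
  ]
}}

```text
clock: 15.62
eef_pos: [0.52, 0.2124, 0.2411]
ee_rot: [-1.545, 1.562, -3.085]
ft_force: [-2.3, 1.5, -1.4]
width: 0.0109
```

```bash
cat >> h.py <<'E'
def flap():
    """flap angle from depth: near-planar points of the black plate"""
    yaw=np.radians(1.5);H=np.array([.604,.2133,.1]);R=Ro.from_euler("z",-yaw).as_matrix()
    for n in("top","scene"):
        p,d,c=shot(n);W=world(d,c);L=(W-H)@R.T;r=np.hypot(L[...,0],L[...,2]);th=np.arctan2(L[...,2],-L[...,0])
        m=(abs(L[...,1])<.09)&(r>.05)&(r<.182)&(th>.05)&(th<1.4)&(p.max(-1)<70)
        t=th-np.arcsin(.003/np.maximum(r,.01))
        hh,e=np.histogram(t[m],bins=np.arange(0,1.4,.02));k=hh.argmax();mm=m&(abs(t-e[k]-.01)<.04)
        pt=(L[...,1]>.095)&(L[...,1]<.116)&(r>.148)&(r<.175)&(th>.1)&(th<1.4)
        tb=(L[...,1]>.12)&(L[...,1]<.145)&(r>.172)&(r<.182)&(th>.6)&(th<1.25)
        print(n,m.sum(),mm.sum(),"flap",np.median(t[mm]).round(3) if mm.any() else None,"pointer",pt.sum(),np.median(th[pt]).round(3) if pt.any() else None,"tab",tb.sum(),((th[tb].min()+th[tb].max())/2).round(3) if tb.any() else None)
E
python3 - <<'E'
from h import *
s=status.read_state();e=s["eef_pos"];print(st(),phi(e[0],e[2]),np.hypot(e[2]-.1045,.604-e[0]))
for q in(.72,.8,.88,.957): 
  c,n=np.cos(q),np.sin(q);print(q,delta([.604-.15*c+.045*n,.2115,.1045+.15*n+.045*c],1.5))
flap()
E
```

```text
{'clock': 15.625, 'eef_pos': [0.52, 0.212, 0.241], 'ee_rot': [-1.545, 1.562, -3.085], 'ft_force': [-2.259, 1.524, -1.422], 'width': 0.011} 0.7278108161218685 0.16038993311450342
0.72 (array([3.9, 0.9, 0.9]), array([0.2, 0. , 0.5]))
0.8 (array([-2.4, 11.8,  1.3]), array([0.2, 0. , 0.5]))
0.88 (array([-7.9, 23.1,  1.6]), array([0.2, 0. , 0.5]))
0.957 (array([-12.2,  34.3,   2. ]), array([0.2, 0. , 0.5]))
top 1301 1228 flap 0.719 pointer 0 None tab 0 None
scene 1880 1570 flap 0.706 pointer 38 0.724 tab 6 0.99
```

Call:
{"api": "step_arm", "payload": {
  "rows": [
    [-0.004, 0.0118, 0.001, 0, 0, 0.5, 0],
    [-0.004, 0.0113, 0, 0, 0, 0, 0],
    [-0.0035, 0.0112, 0, 0, 0, 0, 0],
    [0, 0, 0, 0, 0, 0, 0],
    [0, 0, 0, 0, 0, 0, 0]
  ]
}}

```text
clock: 16.35
eef_pos: [0.5497, 0.213, 0.2546]
ee_rot: [-1.733, 1.561, 3.013]
ft_force: [-4.1, 1.2, 2.3]
width: 0.0111
```

```bash
python3 - <<'E'
from h import *
s=status.read_state();e=s["eef_pos"];print(st(),phi(e[0],e[2]),np.hypot(e[2]-.1045,.604-e[0]))
flap()
p,d,c=shot("wrist");cv2.imwrite("pics/w7.png",p[...,::-1])
E
```

```text
{'clock': 16.35, 'eef_pos': [0.55, 0.213, 0.255], 'ee_rot': [-1.733, 1.561, 3.013], 'ft_force': [-4.113, 1.237, 2.337], 'width': 0.011} 0.9321271645411963 0.15963611208260575
top 1003 971 flap 0.93 pointer 0 None tab 0 None
scene 1924 1588 flap 0.925 pointer 29 0.947 tab 0 None
```

View pics/w7.png

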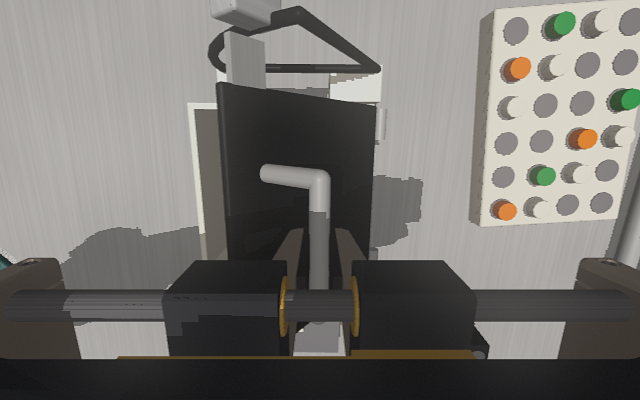

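Call:
{"api": "step_arm", "payload": {
  "rows": [
    [-0.0013, 0.0037, 0, 0, 0, 0, 0],
    [0, 0, 0, 0, 0, 0, 0],
    [0, 0, 0, 0, 0, 0, 0],
    [0, 0, 0, 0, 0, 0, 0]
  ]
}}

```text
clock: 17.0
eef_pos: [0.553, 0.2131, 0.2558]
ee_rot: [-1.698, 1.56, 3.048]
ft_force: [-3.5, 0.6, 1.9]
width: 0.0109
```

```bash
python3 - <<'E'
from h import *
print(st());flap()
yaw=np.radians(1.5);H=np.array([.604,.2133,.1]);R=Ro.from_euler("z",-yaw).as_matrix()
p,d,c=shot("wrist");W=world(d,c);L=(W-H)@R.T;r=np.hypot(L[...,0],L[...,2]);th=np.arctan2(L[...,2],-L[...,0])
for nm,a,b,r0,r1 in(("flap",-.09,.09,.1,.181),("pointer",.097,.116,.149,.171),("tab",.122,.142,.172,.182)):
    m=(L[...,1]>a)&(L[...,1]<b)&(r>r0)&(r<r1)&(th>.7)&(th<1.2);print(nm,m.sum(),np.percentile(th[m],[1,50,99]).round(3))
p,d,c=shot("top");W=world(d,c);w=W[(abs(W[...,0]-.503)<.05)&(abs(W[...,1]-.035)<.05)&(W[...,2]>.06)&(W[...,2]<.1)];print("block",w.mean(0).round(4),len(w),np.median(w[:,2]))
E
```

```text
{'clock': 17.0, 'eef_pos': [0.553, 0.213, 0.256], 'ee_rot': [-1.698, 1.56, 3.048], 'ft_force': [-3.524, 0.622, 1.87], 'width': 0.011}
top 971 925 flap 0.953 pointer 0 None tab 0 None
scene 1914 1640 flap 0.947 pointer 26 0.969 tab 0 None
flap 14510 [0.95  0.975 1.186]
pointer 1139 [0.963 0.971 0.98 ]
tab 608 [0.902 0.965 1.014]
block [0.5044 0.0359 0.0771] 236 0.07724309217446301
```

Call:
{"api": "step_arm", "payload": {
  "rows": [
    [0, 0, 0, 0, 0, 0, 0],
    [0, 0, 0, 0, 0, 0, 0],
    [0, 0, 0, 0, 0, 0, 0]
  ]
}}

```text
clock: 17.58
eef_pos: [0.553, 0.2131, 0.2558]
ee_rot: [-1.699, 1.56, 3.047]
ft_force: [-4.5, -0.2, 3.0]
width: 0.0109
```

```bash
python3 - <<'E'
from h import *
print(st());flap();order.close_job()
E
```

```text
{'clock': 17.575, 'eef_pos': [0.553, 0.213, 0.256], 'ee_rot': [-1.699, 1.56, 3.047], 'ft_force': [-4.523, -0.217, 3.038], 'width': 0.011}
top 963 916 flap 0.952 pointer 0 None tab 0 None
scene 1913 1613 flap 0.946 pointer 26 0.966 tab 0 None
the job is handed in; nothing more can be done
```

The block is in the recess and let go, and the flap is held by its handle in line with the marker tab. I handed the job in at about 17.6 s.

- **Block:** after release, depth showed the shoulder 5 mm above the deck, as it should be when flush. The block was level, its top was at 77 mm, and it sat about 1–2 mm from the recess centre. A last look with the flap up gave the same position.
- **Flap:** the last checks put it at 0.946–0.955 rad, against about 0.957 rad measured for the tab, so well inside the 0.07 rad limit. The arm was holding the bar still.
- **Disagreements:**
  - While lifting, the bar slid a few millimetres down between the fingers. The measured finger opening was 10.9 mm on a 12 mm bar.
  - In the final check, the top camera gave no reading of the pointer, and neither the top nor the scene camera gave one of the tab. The comparison rests on the wrist camera just before.
- **Rack, pot and dish:** the arm did not go near them, but I did not re-measure their positions at the end.

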